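# Lock off the brazing jig and hang its tag

### The job

Lock the brazing jig off for changeover: slide the lock along the jig's bed by its leaning black grip and press it firmly home until it bears on the screw of the grey magnetic stop block, without shifting the block, and leave it bearing there. Then hang the lock-off tag by its hook on the round rail, on the longer free stretch, a good 60 mm short of the collar, and slide it along the rail until it touches the collar; let go and leave it hanging there. Leave everything else on the table where it is.

Things in the scene. Friction and masses are not known exactly. Their poses are not given: they have to be found in the camera images.
- jig: fixed jig of dark steel: bed x -50 to +65, y -190 to +190, 20 mm high; origin: on its underside; x away from the robot, y along the bed. A beam (x -28 to +22, z 135 to 215 mm, all along y) on two 24 mm uprights (x 50, y +-178 mm) covers the lock slide from above: the tool must come in tilted from the robot's side.
- lock: steel lock slide on the bed, moves along the jig's y only (4 N friction), home is to +y. Origin below the grip at bed level (20 mm over the table). Bar 50 (x) x 18 high, y -25 to +75 mm. Grip: black post 16 mm wide (y), 18 thick, 75 long, starts at x -8, z 12 mm and leans 35 degrees from vertical towards -x (the robot).
- lock_grip (a point): point on the axis of the black grip, 20 mm below its upper end, 40 mm in front of (-x) and 57 mm above the lock's origin, about 77 mm above the table; axes as the jig's. Good TCP place, with the tool tilted about 35 degrees, fingers closing along the jig's y.
- lock_nose (a point): centre of the lock bar's front end face (towards +y of the jig), which must bear on the stop block's screw; 75 mm along +y from the grip.
- stop_block: grey magnetic block 70 (x) x 90 (y) x 80 mm on the bed; origin: centre of its underside, axes as the jig's. From its near face (y -45 mm) a stiff steel adjusting screw, 14 mm thick, stands out towards the lock (z 10 mm), by 5 to 25 mm, set differently each time and not reported: feel for it. The block takes a firm push of 6 to 12 N but slips when rammed (from about 20 N).
- rail: fixed tag rail: round aluminium tube of 12 mm diameter along its own y, 340 mm long between two 20 mm posts at y +-170 mm (182 mm high); origin on the table below the rail's middle; the tube's axis is 170 mm above it. A second tube lies 18 mm above the table. x points away from the robot.
- collar: fixed dark steel clamp collar on the rail, 32 mm diameter, 14 mm wide along y, origin at its centre, axes as the rail's. The tag comes to it from its -y side and touches when the tag's origin is 37 mm to -y of the collar's.
- tag: loose folded aluminium tag, 60 wide (y), 184 high, stands on its foot. Origin: underside, below the hook's middle. Foot x -15 to +45, 6 thick; plate 4 thick at x -12; flat top, underside at z 136; lip 4 thick at x +12 down to z 114. Hook: channel along y open below, x -10 to +10. Grip tab on top 24 (x) x 14 (y), z 142 to 184. Hung, its origin is 40 mm above the table below the tube (all mm).
- tag_grip (a point): point in the grip tab on top of the tag, 166 mm above the tag's origin; axes as the tag's.
- wrench: bystander, steel wrench 160 mm lying in front of the jig: leave alone
- fitting_a: bystander, brass fitting 28 mm wide, 30 mm high, standing in front of the jig: leave alone
- fitting_b: bystander, brass fitting like the other, between jig and rail: leave alone
- flux_jar: bystander, jar 54 mm wide, 60 mm high: leave alone
- spray_can: bystander, can 56 mm wide, 150 mm high, at the left: leave alone
- brush: bystander, brush 180 mm, lying at the right: leave alone
Mind the look-alikes: they are no part of the job. Leave any yellow look-alike of the tag alone.

How it is judged:
On the way, in this order (a step that is already met when the one before it is completed fails the run):
1. the lock slide is pressed home: its end face bears on the stop block's screw with more than 5 N (y of lock_nose in the frame of stop_block above -0.075 m and contact force between lock and stop_block above 5 N), for 0.2 s.
2. the tag sits on the rail (hook down on the tube, upright), with a gap of at least 40 mm to the collar (z of tag in the frame of rail between 0.036 and 0.044 m and x of tag in the frame of rail between -0.007 and 0.007 m and angle between tag's own z axis and vertical below 0.12 rad and y of tag in the frame of collar below -0.077 m), for 0.2 s.
3. the tag comes along the rail, still hooked on it, through the last 8 to 30 mm before the collar (z of tag in the frame of rail between 0.036 and 0.044 m and x of tag in the frame of rail between -0.007 and 0.007 m and angle between tag's own z axis and vertical below 0.12 rad and y of tag in the frame of collar between -0.067 and -0.045 m), for 0.04 s.
At the end, for the whole second after the job is handed in: the lock slide still bears on the stop block's screw (contact of more than 0.2 N, which the slide's own friction holds); the tag hangs on the rail, upright within 0.12 rad, on the tube within 4 mm in height and 7 mm sideways, at most 4 mm short of touching the collar, at rest (y of lock_nose in the frame of stop_block above -0.075 m and contact force between lock and stop_block above 0.2 N and z of tag in the frame of rail between 0.036 and 0.044 m and x of tag in the frame of rail between -0.007 and 0.007 m and angle between tag's own z axis and vertical below 0.12 rad and y of tag in the frame of collar between -0.041 and -0.03 m and linear speed of tag below 0.02 m/s).
It fails at once if the stop block is shifted by more than 3 mm (distance of stop_block from where it was at the start of the episode above 0.003 m).
It fails at once if the tag is tipped over (more than 0.7 rad) (angle between tag's own z axis and vertical above 0.7 rad).
It fails at once if a bystander (wrench, fittings, jar, can, brush) is moved by more than 20 mm (distance of any of wrench, fitting_a, fitting_b, flux_jar, spray_can, brush from where it was at the start of the episode above 0.02 m).
It also fails if it takes over 72 s, if anything falls off the work surface, if the arm or the gripper's body presses on something with over 40 N, if the wrist force passes 120 N, or if a joint passes its speed limit or range.

### The arm

A 7-joint arm with a two-finger parallel gripper is mounted at the origin on the work surface. World frame = base frame: x ahead of the robot, y to its left, z up, the work surface at z = 0. Lengths are in m, angles in rad, forces in N, time in s.
With the tool pointing down it reaches from about 0.4 to 0.9 m from the base axis. Payload 5.5 kg.
Tool frame: the origin (TCP) lies between the finger pads, 19 mm behind the fingertips; this is the grasp point; z points along the fingers, y is the direction in which the jaws open and shut (so a half turn about z gives the same grasp; the last joint's range is limited). The gripper opens to 85 mm and grips with 20 to 120 N. Pads are 22 mm wide; open, the fingers measure 114 mm over their backs; the gripper's body (76 mm by 85 mm) begins 54 mm behind the grasp point. The pads swing forward as they close: fully open they stand 13 mm farther back than shut.
Start: joints at [1.604, 0.501, -0.427, 1.55, 0.221, 1.138, -0.21], TCP at [0.148, -0.633, 0.25] pointing down, gripper open.
Joint ranges: [-2.88, 2.88], [-0.31, 2.03], [-1.54, 1.56], [0.2, 2.42], [-1.41, 4.55], [0.19, 2.02], [-2.57, 2.57]. Speed limits (rad/s): [2.57, 2.57, 3.14, 3.14, 3.14, 3.14, 3.14].

### API

Orientations are given as a rotation vector (axis times angle).
In Python, from bench import manip gives the robot as it stands.
- The arm moves only by the tool apply_moves, never from a script. Its argument "plan" is text: rows parted by semicolons, each of 7 numbers parted by spaces: the opening in per cent of the stroke, from 0 (shut) to 100 (fully open), then the shift along the world's x, y, z in mm, then the turn, a rotation vector about the world's x, y, z in rad. A call has 1 to 10 rows; each row is the pose to reach, as a shift and turn from the pose commanded when the call began; what a row does not reach only later rows make up. A row lasts 1/10 s, in which the tool goes at most 50 mm and 8.59 degrees, less where a joint would pass 70% of its speed; a pose out of reach is approached as far as the arm can. A call with a gripper value outside its range is refused whole. The fingers move at their own pace and stop on an object; "grip_force" is the grip in N (left out, the last holds). Time passes only in rows, so rows that repeat a pose let the fingers close. It gives the time, the measured TCP pose, the force and the opening at its end, in the units of the state.
- manip.observe(): the state, without advancing time (a new reading comes with each control period).
- manip.capture(name): name is "scene" or "side" or "wrist"; returns a dict with "image" (400x640x3 uint8, blue, green, red), "vfov" (degrees; the focal length in pixels is half the picture's height over the tangent of half this angle, whatever the lens; pixels are square), "cx", "cy" (the principal point, pixels), "xyz" and "rotation" of the camera in the world. Camera axes: x right, y up, looking along -z (the intrinsics and any distortion apply to the point x, -y, -z); pixel columns grow to the right and rows downward; lengths in m; the calibration is good to about 2 mm. A picture is of the moment at which its call begins. There is no depth.
- manip.finish_job(): hands the job in, once; it reports no verdict.
The state is a dict: "time_s": time; "joint_positions": joint angles; "dq": joint speeds; "joint_efforts": joint torques, N m; "tool_pos": TCP position; "tool_rot": TCP orientation; "force": force on the tool from outside, world axes, zero at the start; "torque": the same for the moment, N m; "grip_width": finger opening in m.
Only numpy, scipy, OpenCV 4.12 (cv2) and the standard library are available. Lean on these libraries where they do the work, as an engineer would, in place of code of your own. Each camera call takes 0.05 s, during which the arm holds its last target. There are 200 camera calls.

## Working session

There is one attempt and no reset: what is moved stays moved. The work goes in short steps, Python scripts to look and compute and a tool call to move; the robot and the scene stay as the last step left them, time stands still between calls to the robot, and variables do not carry over. Pictures are saved under pics/ and viewed, about 8 in all and at most 12, crops included, and the job is handed in when it is done.

Besides the shell and the picture viewer there is one more tool, called after "Request:" as name(argument=value, ...), one argument or row to a line, values as JSON. apply_moves: Moves the arm, as the interface text tells. Its arguments: {"type":"object","properties":{"plan":{"type":"string"},"grip_force":{"type":"number"}},"required":["plan"]}

```bash
mkdir -p pics; ls; python3 - <<'E'
from bench import manip
import cv2,pickle
print(manip.observe())
d={}
for n in("scene","side","wrist"):
    c=manip.capture(n); d[n]=c; cv2.imwrite(f"pics/{n}0.png",c["image"])
    print(n,{k:v for k,v in c.items() if k!="image"})
pickle.dump(d,open("cams0.pkl","wb"))
E
```

```text
pics
{'time_s': 0.0, 'joint_positions': array([ 1.60423702,  0.50187288, -0.42676115,  1.55149583,  0.22080748,
        1.13830215, -0.21025935]), 'dq': array([-0.00019618, -0.00105635, -0.00062392, -0.00072345,  0.00062615,
       -0.0003994 ,  0.00146795]), 'joint_efforts': array([-1.80624979e-04, -5.69520557e+01, -5.81603318e+00, -2.80937970e+01,
        1.08978021e-02,  1.19090089e-02,  3.55976645e-06]), 'tool_pos': array([ 0.14781385, -0.63226653,  0.24892191]), 'tool_rot': array([-3.11887134e+00, -3.60008059e-01,  2.91207394e-04]), 'force': array([-0.4790451 ,  0.20257205, -0.91050602]), 'torque': array([-0.01732001, -0.04857457, -0.04159164]), 'grip_width': 0.08534791473298085}
scene {'vfov': 43.14322943001868, 'cx': 322.9067296669214, 'cy': 195.88426083392494, 'xyz': array([ 1.22456559, -1.1056972 ,  1.00079292]), 'rotation': array([0.96547197, 0.28039186, 0.55042463])}
side {'vfov': 50.52517035361817, 'cx': 320.87114230739303, 'cy': 202.3871173234754, 'xyz': array([-0.04246045,  0.65636566,  1.1253173 ]), 'rotation': array([ 0.31352276, -0.87323703, -2.33194627])}
wrist {'vfov': 71.00541572027046, 'cx': 317.7946781482075, 'cy': 198.74920423472403, 'xyz': array([ 0.21501482, -0.61645592,  0.37314048]), 'rotation': array([-0.23027669,  0.18391147, -1.33120195])}
```

View pics/scene0.png

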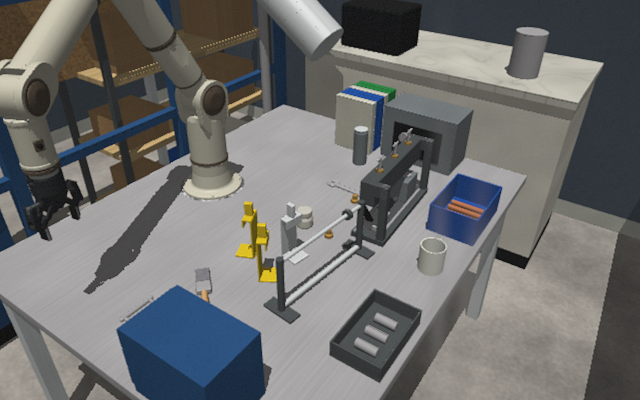

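View pics/side0.png

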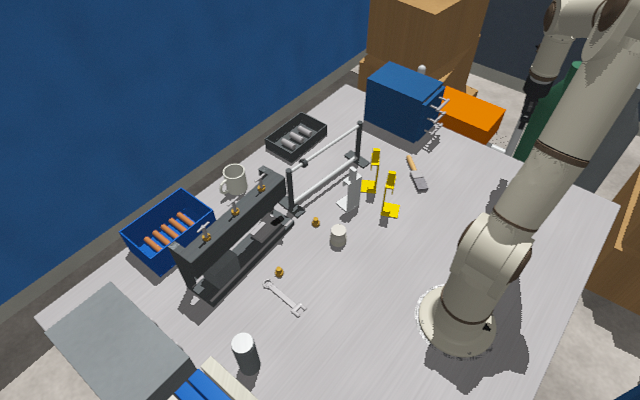

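Scene: the rail runs from (281,290) to (362,235), with the collar at about (347,214), the tag near (290,230) and the jig behind. Side: the jig is at (165–295, 170–300), the rail at (290–360, 125–210) and the silver tag at (352,190). Next I'll enlarge crops of both.

```bash
python3 - <<'E'
import cv2,pickle
d=pickle.load(open("cams0.pkl","rb"))
def crop(n,x0,y0,x1,y1,s,o):
    im=cv2.resize(d[n]["image"][y0:y1,x0:x1],None,fx=s,fy=s,interpolation=cv2.INTER_CUBIC)
    for x in range((x0//20+1)*20,x1,20):
        cv2.line(im,((x-x0)*s,0),((x-x0)*s,6),(0,0,255),1); cv2.putText(im,str(x),((x-x0)*s-10,16),0,.35,(0,0,255))
    for y in range((y0//20+1)*20,y1,20):
        cv2.line(im,(0,(y-y0)*s),(6,(y-y0)*s),(0,0,255),1); cv2.putText(im,str(y),(8,(y-y0)*s+4),0,.35,(0,0,255))
    cv2.imwrite(o,im)
crop("scene",240,120,440,330,3,"pics/c1.png".replace("c1","c_scene"))
crop("side",165,110,425,310,3,"pics/c_side.png")
E
```

```text
(no output)
```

View pics/c_scene.png

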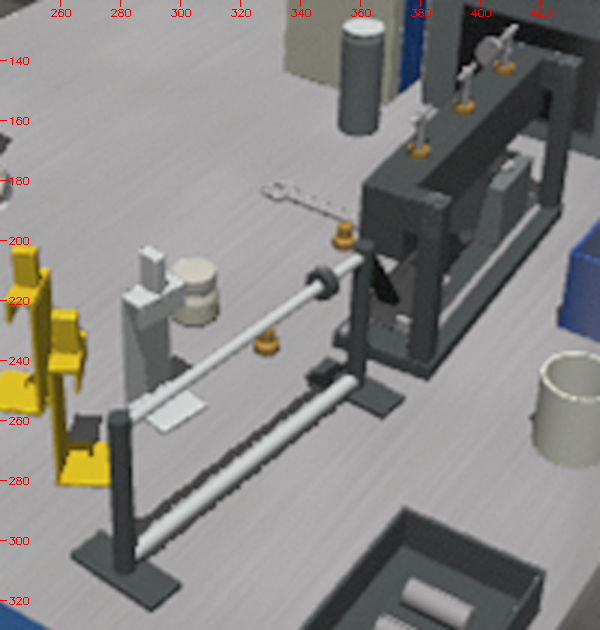

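View pics/c_side.png

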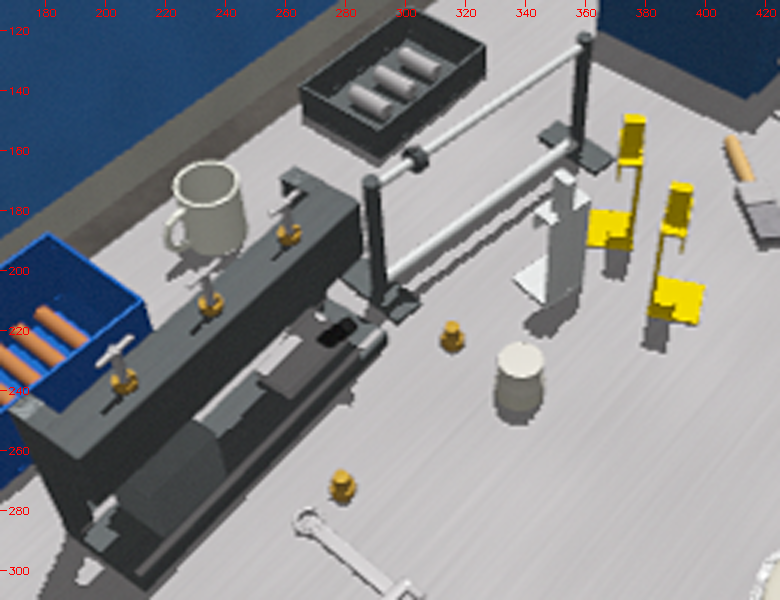

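Two-view keypoints are readable: rail post tops, collar, tag tab and foot corners, beam and bed corners, bar nose corners and grip. I'll fit planar poses to them.

```bash
cat > h.py <<'E'
import numpy as np,pickle
from scipy.spatial.transform import Rotation as R
from scipy.optimize import least_squares
def proj(c,P):
    p=(np.atleast_2d(P)-c["xyz"])@R.from_rotvec(c["rotation"]).as_matrix()
    f=200/np.tan(np.radians(c["vfov"])/2)
    return np.c_[c["cx"]+f*p[:,0]/-p[:,2], c["cy"]-f*p[:,1]/-p[:,2]]
def W(q,P): # q=x,y,yaw
    return R.from_rotvec([0,0,q[2]]).apply(np.atleast_2d(P))+[q[0],q[1],q[3] if len(q)>3 else 0]
def ray(c,u,v):
    f=200/np.tan(np.radians(c["vfov"])/2)
    return R.from_rotvec(c["rotation"]).apply([(u-c["cx"])/f,-(v-c["cy"])/f,-1])
E
cat > fit.py <<'E'
from h import *
d=pickle.load(open("cams0.pkl","rb"))
S=lambda u,v:("scene",u/3+240,v/3+120)
D=lambda u,v:("side",u/3+165,v/3+110)
def fit(name,obs,q0):
    def r(q): return np.concatenate([(proj(d[o[0]],W(q,np.array(P)/1e3))[0]-o[1:]) for P,o in obs])
    s=least_squares(r,q0,loss="soft_l1",f_scale=1.)
    print(name,s.x.round(4)); print((s.fun.reshape(-1,2)).round(1).tolist()); return s.x
rail=fit("rail",[((0,-170,182),S(118,414)),((0,170,182),S(364,245)),((0,170,182),D(372,180)),((0,-170,182),D(584,38)),
 ((0,-170,5),S(125,572)),((0,170,5),S(358,380)),((0,170,5),D(380,303)),((0,-170,5),D(576,152))],[.7,-.3,0])
tag=fit("tag",[((0,0,184),S(152,252)),((0,0,184),D(565,175)),((45,30,3),S(206,405)),((45,-30,3),S(160,431)),((-14,-30,142),S(123,296)),
 ((45,30,3),D(515,278)),((-15,30,3),D(547,304)),((-14,-30,3),D(580,290))],[.6,-.3,0])
jig=fit("jig",[((-50,190,0),D(148,590)),((-50,-190,20),D(386,337)),((65,-190,0),S(430,378)),((-50,-190,20),S(336,333)),
 ((-28,-190,215),S(362,185)),((-28,-190,135),S(362,237)),((-28,190,215),D(75,458)),((-28,-190,215),D(361,207)),((-28,-190,135),D(361,240)),((22,190,215),D(12,410))],[.8,.1,0])
# collar
f=lambda y:np.concatenate([proj(d[n],W(rail,[0,y[0],.17]))[0]-o for n,o in(("scene",[347.3,213.7]),("side",[304,163.3]))])
s=least_squares(f,[.1]);print("collar y",s.x,s.fun)
# lock y from nose corners and grip
f=lambda y:np.concatenate([proj(d[o[0]],W(jig,[x/1e3,y[0]+yy/1e3,z/1e3]))[0]-o[1:] for (x,yy,z),o in
 [((25,75,38),D(258,378)),((-25,75,38),D(290,397)),((-28.7,0,58),D(337,332)),((-28.7,0,58),S(384,278))]])
s=least_squares(f,[-.1]);print("lock y",s.x,s.fun.round(1))
ly=s.x[0]
print("lock_grip world",W(jig,[-.040,ly,.077]),"collar",W(rail,[0,0,0]))
print("jig +y",W([0,0,jig[2]],[0,1,0]))
b=W(jig,[0,.1,.1]);print("block? scene px of block near-top corner y unknown")
# post B vs grip in jig frame
pb=W(rail,[0,.17,.18])[0]; q=R.from_rotvec([0,0,-jig[2]]).apply(pb-[jig[0],jig[1],0]);print("postB in jig",q)
pickle.dump((rail,tag,jig,ly),open("fit.pkl","wb"))
for n,z in(("fitA",.015),): 
  for u,v in((342,490),(452,340),(520,380),(305,520)):
    c=d["side"];_,uu,vv=D(u,v);r=ray(c,uu,vv);print("side",(u,v),(c["xyz"]+r*(z-c["xyz"][2])/r[2]).round(3))
E
python3 fit.py
```

```text
rail [ 0.6234 -0.1895 -0.1072]
[[-0.1, 0.3], [-0.5, -0.6], [-1.1, 1.0], [-0.2, 0.2], [-0.3, -1.5], [-1.7, 1.8], [-0.5, -3.6], [-0.5, -1.0]]
tag [ 0.485  -0.1539 -0.216 ]
[[-0.4, 0.1], [-0.4, 0.8], [-0.1, 0.7], [0.4, 0.8], [-1.4, -0.6], [-1.3, 0.2], [-0.8, 1.8], [1.0, -2.0]]
jig [0.6307 0.2188 0.0426]
[[-2.8, 0.5], [-0.3, -2.0], [-0.1, 2.3], [-0.7, 0.1], [0.1, -0.4], [-1.3, 4.5], [-1.4, -0.1], [-1.1, -2.5], [0.6, 4.3], [6.4, 6.2]]
collar y [0.10396268] [-0.49624583  0.61246904 -0.74761481  0.2232564 ]
lock y [-0.12919419] [-2.8 -3.3 -1.8 -2.1 -1.7  1.2 -1.3  1.6]
lock_grip world [[0.59628482 0.08800109 0.077     ]] collar [[ 0.62335818 -0.18946411  0.        ]]
jig +y [[-0.04258368  0.9990929   0.        ]]
block? scene px of block near-top corner y unknown
postB in jig [ 0.00059896 -0.23946364  0.18      ]
side (342, 490) [0.49  0.206 0.015]
side (452, 340) [ 0.525 -0.013  0.015]
side (520, 380) [ 0.433 -0.016  0.015]
side (305, 520) [0.495 0.255 0.015]
```

```bash
cat > turn.py <<'E'
import sys
from h import *
# world turn from rotvec cur to target: yaw, tilt
def target(yaw,tilt): return R.from_euler("z",yaw)*R.from_euler("y",-tilt)*R.from_matrix(np.diag([1,-1,-1]))
def need(cur,yaw,tilt): return (target(yaw,tilt)*R.from_rotvec(cur).inv()).as_rotvec().round(4)
if __name__=="__main__":
    from bench import manip
    o=manip.observe();print(o["time_s"],o["tool_pos"].round(4),o["joint_positions"].round(2),"F",o["force"].round(1))
    print("turn",need(o["tool_rot"],float(sys.argv[1]),np.radians(float(sys.argv[2]))))
E
python3 turn.py 0.0426 43;python3 turn.py 0.0426 0
```

```text
0.15 [ 0.1479 -0.6324  0.2492] [ 1.6   0.5  -0.43  1.55  0.22  1.14 -0.21] F [0.2 0.  0.2]
turn [ 0.1007 -0.7447 -0.1789]
0.15 [ 0.1479 -0.6324  0.2492] [ 1.6   0.5  -0.43  1.55  0.22  1.14 -0.21] F [0.2 0.  0.2]
turn [-1.500e-03 -1.000e-04 -1.873e-01]
```

Request:
apply_moves(
  plan="100 30 25 45 0 0 0; 100 60 60 85 0 0 0; 100 95 95 90 0 0 0; 100 130 130 90 0 0 0; 100 165 165 90 0 0 0; 100 200 200 90 0 0 0; 100 235 235 90 0 0 0; 100 260 275 90 0 0 0; 100 285 315 90 0 0 0; 100 300 355 90 0 0 0",
  grip_force=60,
)

```text
time_s: 1.15
tool_pos: [0.4488, -0.2773, 0.3398]
tool_rot: [-3.121, -0.361, -0.001]
force: [0.9, 0.7, -0.1]
grip_width: 0.0855
```

```bash
python3 turn.py 0.0426 43
```

```text
1.15 [ 0.4488 -0.2773  0.3398] [ 1.08  0.22 -0.68  1.74  0.15  1.23 -0.97] F [ 0.9  0.7 -0.1]
turn [ 0.1019 -0.744  -0.1787]
```

Request:
apply_moves(
  plan="100 0 45 0 0.015 -0.1 -0.025; 100 0 90 0 0.03 -0.2 -0.05; 100 0 135 0 0.045 -0.31 -0.075; 100 0 180 0 0.06 -0.42 -0.1; 100 10 225 0 0.075 -0.53 -0.125; 100 20 270 0 0.088 -0.64 -0.15; 100 30 315 -20 0.102 -0.744 -0.179; 100 40 355 -50 0.102 -0.744 -0.179; 100 45 362 -90 0.102 -0.744 -0.179; 100 50 362 -120 0.102 -0.744 -0.179",
)

```text
time_s: 2.15
tool_pos: [0.4955, 0.0487, 0.2936]
tool_rot: [-2.911, -0.09, -1.126]
force: [-0.2, -0.0, 0.8]
grip_width: 0.0853
```

```bash
cat > look.py <<'E'
import sys,cv2,pickle
from bench import manip
n,o=sys.argv[1],sys.argv[2]; c=manip.capture(n); pickle.dump(c,open(o+".pkl","wb")); im=c["image"]
x0,y0,x1,y1,s=(list(map(int,sys.argv[3:8])) if len(sys.argv)>3 else (0,0,640,400,1))
cv2.imwrite(f"pics/{o}.png",cv2.resize(im[y0:y1,x0:x1],None,fx=s,fy=s,interpolation=cv2.INTER_CUBIC))
E
python3 look.py wrist w1; python3 turn.py 0.0426 43
```

```text
2.2 [0.4954 0.0504 0.2914] [ 0.89 -0.28 -0.96  2.42 -0.93  0.22 -0.79] F [-1.2  4.5 -0.4]
turn [ 0.0032 -0.0154 -0.0188]
```

View pics/w1.png

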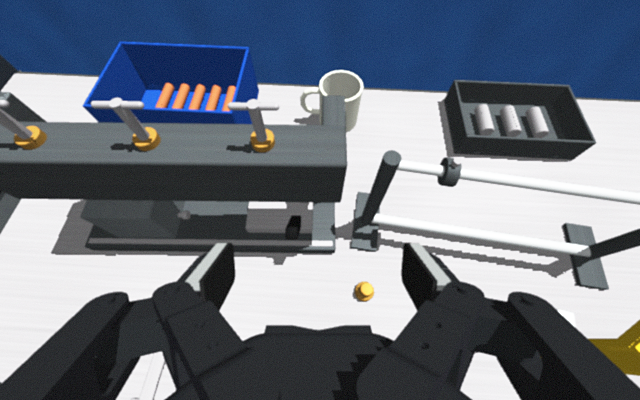

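Wrist: the black grip is at (293,227) and the bar nose at x≈247. The stop block is at (130,215), with its screw visible near (185,215). The bed's near edge runs from (88,248) to (335,250). I'll refit with this view added.

```bash
cat > fit2.py <<'E'
import re
src=open("fit.py").read().split("# collar")[0]
src=src.replace('d=pickle.load(open("cams0.pkl","rb"))','d=pickle.load(open("cams0.pkl","rb"));d["wrist"]=pickle.load(open("w1.pkl","rb"))\nV=lambda u,v:("wrist",u,v)')
src=src.replace('[((-50,190,0),D(148,590)),','[((-50,190,0),V(88,250)),((-50,-190,0),V(335,251)),((-28,-190,135),V(343,201)),((-28,-190,215),V(347,160)),((-50,190,0),D(148,590)),')
src=src.replace('[((0,-170,182),S','[((0,170,182),V(393,158)),((0,-170,182),S')
exec(src)
c=d["wrist"]
print(proj(c,W(jig,np.array([[-50,190,20],[-50,-190,20],[-28,190,135]])/1e3)).round(0).tolist())
print("collar",proj(c,W(rail,[0,.104,.17])))
f=lambda y:np.concatenate([proj(d[o[0]],W(jig,[x/1e3,y[0]+yy/1e3,z/1e3]))[0]-o[1:] for (x,yy,z),o in
 [((25,75,38),D(258,378)),((-25,75,38),D(290,397)),((-28.7,0,58),D(337,332)),((-28.7,0,58),S(384,278)),((-30,0,62),V(293,227))]])
s=least_squares(f,[-.1]);print("lock y",s.x,s.fun.round(1))
ly=s.x[0];print("grip",W(jig,[-.04,ly,.077]),"grip px",proj(c,W(jig,[[-.051,ly,.093],[-.008,ly,.032],[-.025,ly+.075,.029]])))
# screw tip from wrist ray at jig x=0,z=.03
r=ray(c,186,215);P=c["xyz"]+r*(.03-c["xyz"][2])/r[2];print("screw jig",R.from_rotvec([0,0,-jig[2]]).apply(P-[jig[0],jig[1],0]))
pickle.dump((rail,tag,jig,ly),open("fit.pkl","wb"))
E
python3 fit2.py; python3 turn.py 0.0426 43
```

```text
rail [ 0.6242 -0.1917 -0.1066]
[[-0.7, -0.0], [-0.3, 0.9], [-0.6, -0.1], [-0.8, 0.6], [-0.1, -0.2], [-0.5, -0.8], [-1.8, 2.2], [-0.3, -4.1], [-0.4, -1.4]]
tag [ 0.485  -0.1539 -0.216 ]
[[-0.4, 0.1], [-0.4, 0.8], [-0.1, 0.7], [0.4, 0.8], [-1.4, -0.6], [-1.3, 0.2], [-0.8, 1.8], [1.0, -2.0]]
jig [0.6285 0.2195 0.0572]
[[5.1, -0.4], [-0.3, -0.1], [-2.1, -0.6], [0.7, 2.0], [-1.6, 1.4], [-0.5, -2.0], [0.3, 2.0], [-0.5, 0.2], [0.4, -0.5], [-1.1, 4.5], [-0.2, 1.0], [-1.4, -2.5], [0.4, 4.3], [7.4, 7.5]]
[[84.0, 246.0], [335.0, 247.0], [18.0, 199.0]]
collar [[450.14892837 172.77455226]]
lock y [-0.1286384] [-2.8 -2.7 -1.6 -1.7 -1.8  1.4 -1.2  1.5  0.4 -2.6]
grip [[0.59590192 0.08878539 0.077     ]] grip px [[290.88519433 230.83035688]
 [295.43254672 218.15292377]
 [245.82224536 228.97324209]]
screw jig [-0.00289272  0.04164154  0.03      ]
2.2 [0.4954 0.0504 0.2914] [ 0.89 -0.28 -0.96  2.42 -0.93  0.22 -0.79] F [-1.2  4.5 -0.4]
turn [ 0.0032 -0.0154 -0.0188]
```

Request:
apply_moves(
  plan="100 15 10 -35 0.003 -0.015 -0.012; 100 30 22 -75 0.003 -0.015 -0.012; 100 33 35 -115 0.003 -0.015 -0.012; 100 33 35 -141 0.003 -0.015 -0.012; 100 33 35 -141 0.003 -0.015 -0.012; 100 33 35 -141 0.003 -0.015 -0.012",
)

```text
time_s: 2.8
tool_pos: [0.5034, 0.0734, 0.2368]
tool_rot: [-2.946, -0.054, -1.06]
force: [0.5, -0.8, -0.1]
grip_width: 0.0851
```

```bash
python3 look.py wrist w2 180 30 500 280 2;python3 turn.py 0.05 43; python3 - <<'E'
from h import *
rail,tag,jig,ly=pickle.load(open("fit.pkl","rb"));c=pickle.load(open("w2.pkl","rb"))
for n,P in(("grip top",[-.051,ly,.093]),("grip pt",[-.04,ly,.077]),("beam corner",[-.028,-.19,.135])):
    p=proj(c,W(jig,P))[0];print(n,p.round(1),((p-[180,30])*2).round(0))
E
```

```text
2.85 [0.5034 0.0736 0.2368] [ 1.41 -0.31 -1.52  2.42 -1.41  0.19 -0.42] F [-0.5  0.5 -0.1]
turn [ 0.0043 -0.0592  0.0136]
grip top [306.9 213.9] [254. 368.]
grip pt [307.3 209.9] [255. 360.]
beam corner [368.2 175.4] [376. 291.]
```

View pics/w2.png

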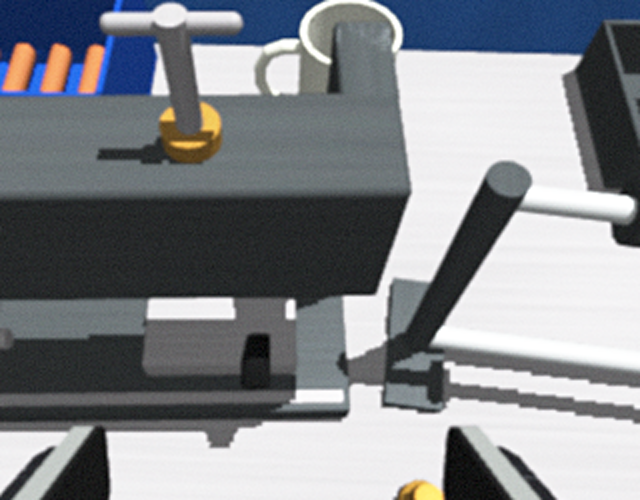

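Wrist view: the prediction for the grip agrees with the picture (grip at about (257,360) in the crop). The arm is folded against its joint limits, so I'll back out outward and reduce the tilt before coming in.

Request:
apply_moves(
  plan="100 10 0 20 0 0.05 0; 100 30 0 40 0 0.15 0; 100 50 0 60 0 0.3 0; 100 60 0 80 0 0.4 0; 100 60 0 100 0 0.5 0; 100 60 0 100 0 0.6 0; 100 60 0 100 0 0.6 0",
)

```text
time_s: 3.55
tool_pos: [0.4884, 0.0637, 0.3684]
tool_rot: [-3.107, -0.045, -0.231]
force: [0.2, 0.6, -0.3]
grip_width: 0.0854
```

```bash
python3 turn.py 0.05 35
```

```text
3.55 [0.4884 0.0637 0.3684] [ 1.63 -0.31 -1.53  1.87 -0.38  1.16 -1.33] F [ 0.2  0.6 -0.3]
turn [-0.0045 -0.4625  0.0135]
```

```bash
cat > kin.py <<'E'
from h import *
import itertools
J=np.array([[1.60423702,0.50187288,-0.42676115,1.55149583,0.22080748,1.13830215,-0.21025935],[1.08,.22,-.68,1.74,.15,1.23,-.97],[.89,-.28,-.96,2.42,-.93,.22,-.79],[1.41,-.31,-1.52,2.42,-1.41,.19,-.42],[1.63,-.31,-1.53,1.87,-.38,1.16,-1.33]])
T=[([.1478,-.6323,.2489],[-3.1189,-.36,.0003]),([.4488,-.2773,.3398],[-3.121,-.361,-.001]),([.4954,.0504,.2914],None),([.5034,.0736,.2368],[-2.946,-.054,-1.06]),([.4884,.0637,.3684],[-3.107,-.045,-.231])]
def fk(q,p,s):
    h,a,b,c,e1,e2,w,o1,o7=p; M=R.identity();x=np.array([0,0,h]);
    for i,(ax,off) in enumerate(zip("zyzyzyz",([0,0,0],[0,0,0],[e1,0,a],[e2,0,0],[0,0,b],[w,0,0],[0,0,c]))):
        ang=s[i]*q[i]+(o1 if i==0 else o7 if i==6 else 0)
        M=M*R.from_euler(ax,ang); x=x+M.apply(off)
    return x,M
def res(p,s):
    r=[]
    for q,(x,rv) in zip(J,T):
        X,M=fk(q,p,s); r+=list((X-x)*5)
        if rv is not None: r+=list((M*R.from_rotvec(rv).inv()).as_rotvec())
    return np.array(r)
if __name__=="__main__":
    best=None
    for sg in itertools.product([1,-1],repeat=4):
        s=[sg[0],1,sg[1],1,sg[2],1,sg[3]]
        for o1 in(0,3.14):
          for o7 in(0,3.14):
            f=least_squares(res,[.35,.4,.4,.25,0,0,0,o1,o7],args=(s,),max_nfev=60)
            if best is None or f.cost<best[0]: best=(f.cost,f.x,s,f.fun)
    print(best[0],best[1].round(3),best[2]);print(best[3].round(3)); pickle.dump(best[1:3],open("kin.pkl","wb"))
E
time python3 kin.py
```

```text
0.002647024090105714 [ 0.3    0.509  0.446  0.318  0.003 -0.013 -0.007 -0.038  1.537] [-1, 1, -1, 1, -1, 1, -1]
[-0.018  0.005  0.008  0.    -0.    -0.004  0.002  0.02   0.013 -0.004
 -0.     0.005 -0.021  0.029  0.007  0.013 -0.019 -0.001 -0.022 -0.004
 -0.016  0.031  0.003 -0.026 -0.007  0.    -0.004]
real	0m13.447s
user	0m13.241s
sys	0m0.154s
```

```bash
cat > ik.py <<'E'
from kin import *
from turn import target
p,s=pickle.load(open("kin.pkl","rb"))
lo=np.array([-2.88,-.31,-1.54,.2,-1.41,.19,-2.57]);hi=np.array([2.88,2.03,1.56,2.42,4.55,2.02,2.57])
def ik(pos,Rt,q0,reg=1e-3,mid=None):
    mid=q0 if mid is None else mid
    def r(q):
        X,M=fk(q,p,s);return np.r_[(X-pos)*5,(M*Rt.inv()).as_rotvec(),reg*(q-mid)]
    f=least_squares(r,np.clip(q0,lo+.01,hi-.01),bounds=(lo,hi));return f.x,np.abs(f.fun[:6]).max()
if __name__=="__main__":
    rng=np.random.default_rng(0)
    for nm,pos in(("grip",[.596,.089,.077]),("grip+95y",[.591,.184,.077]),("pre",[.54,.086,.16]),("hi",[.55,.086,.25])):
      for yaw in(.05,.05+np.pi):
       for tl in(35,43):
        B=[]
        for k in range(12):
            q,e=ik(np.array(pos),target(yaw,np.radians(tl)) if yaw<1 else target(.05,np.radians(tl))*R.from_euler("z",np.pi),rng.uniform(lo,hi))
            if e<2e-3: B.append((np.min(np.minimum(q-lo,hi-q)[[1,2,3,4,5,6]]),q.round(2).tolist()))
        B.sort(reverse=True);print(nm,round(yaw,2),tl,len(B),B[:2])
E
python3 ik.py
```

```text
grip 0.05 35 3 [(np.float64(0.15397894494011943), [-1.11, 0.86, 1.13, 2.27, 4.24, 0.64, -0.01]), (np.float64(0.0976087476252645), [0.01, 0.5, -0.27, 2.26, 2.44, 0.29, 2.18])]
grip 0.05 43 8 [(np.float64(0.08013236899071252), [-0.32, 0.52, 0.1, 2.34, 2.99, 0.47, 1.53]), (np.float64(0.07924569925059588), [-0.12, 0.53, -0.13, 2.34, 2.82, 0.49, 1.76])]
grip 3.19 35 8 [(np.float64(0.15734653694464562), [0.29, 0.57, -0.62, 2.26, 2.17, 0.43, -0.62]), (np.float64(0.15231673327963868), [0.65, 0.85, -1.13, 2.27, 2.01, 0.79, -0.27])]
grip 3.19 43 4 [(np.float64(0.08024410510583735), [-0.58, 0.56, 0.39, 2.34, 3.25, 0.46, -1.95]), (np.float64(0.07991526731692389), [-0.26, 0.52, 0.02, 2.34, 2.94, 0.47, -1.54])]
grip+95y 0.05 35 9 [(np.float64(0.1541734649118462), [-0.23, 0.52, -0.24, 2.21, 2.09, 0.34, 2.34]), (np.float64(0.1525251027329002), [-1.18, 0.74, 0.92, 2.21, 4.19, 0.34, -0.06])]
grip+95y 0.05 43 5 [(np.float64(0.13961264828800068), [-0.87, 0.6, 0.49, 2.28, 3.01, 0.37, 1.21]), (np.float64(0.1395950916619233), [-1.03, 0.66, 0.68, 2.28, 3.28, 0.37, 0.87])]
grip+95y 3.19 35 9 [(np.float64(0.2
[... 564 characters left out ...]
325292), [0.88, 0.86, -1.53, 2.36, 1.76, 0.98, -0.09]), (np.float64(2.8923498429644923e-05), [0.88, 0.88, -1.54, 2.36, 1.77, 1.0, -0.08])]
pre 3.19 43 0 []
hi 0.05 35 6 [(np.float64(0.04713799740285354), [0.28, 0.08, -0.54, 2.27, 0.6, 0.24, -2.3]), (np.float64(0.03066976846730346), [-0.05, 0.07, -0.19, 2.27, 0.47, 0.22, -2.19])]
hi 0.05 43 0 []
hi 3.19 35 6 [(np.float64(0.030318206196898817), [-0.06, 0.07, -0.18, 2.27, 0.47, 0.22, 0.96]), (np.float64(0.01393460290601381), [-0.58, 0.08, 0.36, 2.27, 0.28, 0.2, 1.14])]
hi 3.19 43 7 [(np.float64(2.2645843844593117e-07), [0.63, 0.1, -0.91, 2.35, 1.68, 0.19, -0.23]), (np.float64(6.621173290199955e-08), [0.63, 0.1, -0.91, 2.35, 1.68, 0.19, -0.23])]
```

```bash
cat > plan.py <<'E'
from ik import *
def ikm(pos,Rt,q0,w=.02,m=.2):
    def r(q):
        X,M=fk(q,p,s);g=np.minimum(q-lo,hi-q)
        return np.r_[(X-pos)*20,(M*Rt.inv()).as_rotvec()*4,w*np.maximum(0,m-g)/m,2e-3*(q-q0)]
    f=least_squares(r,np.clip(q0,lo+.01,hi-.01),bounds=(lo,hi));q=f.x
    return q,np.abs(f.fun[:6]).max(),np.minimum(q-lo,hi-q).min()
def tgt(tl): return target(.05,np.radians(tl))*R.from_euler("z",np.pi)
if __name__=="__main__":
    q=np.array([.65,.85,-1.13,2.27,2.01,.79,-.27])
    for pos,tl in(([.596,.089,.077],35),([.58,.088,.09],35),([.565,.087,.11],35),([.555,.087,.12],33),([.55,.087,.14],32),([.545,.085,.17],30),([.545,.085,.2],27),([.545,.085,.25],25),([.545,.085,.3],25),([.591,.184,.077],35)):
        if pos[1]>.15:q=qg
        q,e,m=ikm(np.array(pos),tgt(tl),q)
        if pos[0]==.596: qg=q
        print(pos,tl,q.round(2),"err",e.round(4),"margin",m.round(3))
E
python3 plan.py
```

```text
[0.596, 0.089, 0.077] 35 [ 0.38  0.61 -0.73  2.26  2.12  0.49 -0.54] err 0.0001 margin 0.156
[0.58, 0.088, 0.09] 35 [ 0.26  0.51 -0.58  2.3   2.18  0.39 -0.66] err 0.0001 margin 0.124
[0.565, 0.087, 0.11] 35 [ 0.34  0.46 -0.67  2.32  2.08  0.39 -0.56] err 0.0002 margin 0.095
[0.555, 0.087, 0.12] 33 [ 0.43  0.45 -0.78  2.32  1.87  0.39 -0.35] err 0.0002 margin 0.098
[0.55, 0.087, 0.14] 32 [ 0.52  0.42 -0.88  2.31  1.67  0.39 -0.15] err 0.0001 margin 0.108
[0.545, 0.085, 0.17] 30 [ 0.79  0.5  -1.24  2.28  1.43  0.57  0.11] err 0.0001 margin 0.139
[0.545, 0.085, 0.2] 27 [ 0.87  0.49 -1.34  2.22  1.18  0.63  0.35] err 0.0 margin 0.2
[0.545, 0.085, 0.25] 25 [ 0.93  0.32 -1.34  2.14  0.78  0.62  0.71] err 0.0 margin 0.2
[0.545, 0.085, 0.3] 25 [ 1.01  0.15 -1.34  2.08  0.41  0.63  1.05] err 0.0 margin 0.2
[0.591, 0.184, 0.077] 35 [ 0.18  0.65 -0.76  2.21  1.95  0.61 -0.53] err 0.0 margin 0.208
```

```bash
cat > path.py <<'E'
from plan import *
def rows(q0,q1,n):
    x0,M0=fk(q0,p,s)
    for t in np.linspace(0,1,n+1)[1:]:
        x,M=fk(q0+(q1-q0)*t,p,s); print(np.r_[((x-x0)*1e3).round(0),(M*M0.inv()).as_rotvec().round(3)].tolist(), x.round(3))
if __name__=="__main__":
    from bench import manip
    q=manip.observe()["joint_positions"]; print(q.round(3))
    rows(q,np.array([1.01,.15,-1.34,2.08,.41,.63,1.05]),20)
E
python3 path.py
```

```text
[ 1.633 -0.306 -1.53   1.871 -0.379  1.158 -1.328]
[-1.0, -4.0, -0.0, -0.038, -0.014, 0.146] [0.494 0.058 0.363]
[-1.0, -8.0, -1.0, -0.076, -0.026, 0.293] [0.494 0.053 0.362]
[-0.0, -12.0, -2.0, -0.115, -0.037, 0.44] [0.494 0.05  0.361]
[0.0, -15.0, -3.0, -0.154, -0.047, 0.589] [0.495 0.046 0.36 ]
[2.0, -18.0, -5.0, -0.194, -0.055, 0.738] [0.497 0.044 0.359]
[3.0, -21.0, -6.0, -0.235, -0.062, 0.888] [0.498 0.041 0.357]
[6.0, -22.0, -9.0, -0.276, -0.067, 1.039] [0.5   0.04  0.355]
[8.0, -24.0, -11.0, -0.318, -0.072, 1.19] [0.503 0.038 0.352]
[11.0, -24.0, -14.0, -0.361, -0.075, 1.342] [0.506 0.038 0.35 ]
[14.0, -24.0, -17.0, -0.404, -0.078, 1.495] [0.509 0.038 0.347]
[18.0, -23.0, -20.0, -0.448, -0.08, 1.648] [0.512 0.039 0.343]
[21.0, -21.0, -24.0, -0.493, -0.08, 1.802] [0.516 0.041 0.34 ]
[25.0, -19.0, -28.0, -0.539, -0.08, 1.956] [0.52  0.043 0.336]
[29.0, -15.0, -32.0, -0.587, -0.079, 2.111] [0.524 0.047 0.332]
[33.0, -11.0, -36.0, -0.636, -0.077, 2.266] [0.528 0.051 0.327]
[37.0, -6.0, -41.0, -0.687, -0.075, 2.421] [0.532 0.056 0.322]
[40.0, 0.0, -46.0, -0.74, -0.072, 2.576] [0.535 0.062 0.317]
[44.0, 7.0, -51.0, -0.797, -0.067, 2.731] [0.539 0.069 0.312]
[47.0, 15.0, -57.0, -0.856, -0.062, 2.885] [0.542 0.077 0.307]
[50.0, 24.0, -63.0, 0.9, 0.055, -2.974] [0.545 0.086 0.301]
```

Request:
apply_moves(
  plan="100 0 -4 0 -0.035 -0.01 0.14; 100 0 -8 0 -0.07 -0.02 0.28; 100 0 -12 -2 -0.11 -0.035 0.42; 100 0 -15 -3 -0.15 -0.045 0.56; 100 2 -18 -5 -0.185 -0.05 0.7; 100 3 -21 -6 -0.225 -0.06 0.84; 100 6 -22 -9 -0.26 -0.065 0.98; 100 8 -24 -11 -0.3 -0.07 1.12; 100 11 -24 -14 -0.34 -0.075 1.26; 100 14 -24 -17 -0.38 -0.075 1.4",
)

```text
time_s: 4.55
tool_pos: [0.502, 0.0402, 0.3485]
tool_rot: [2.148, 1.946, 0.228]
force: [-0.2, 0.2, 0.1]
grip_width: 0.0852
```

```bash
python3 path.py
```

```text
[ 1.246 -0.07  -1.381  1.969  0.047  0.926 -0.266]
[2.0, 0.0, -2.0, -0.023, -0.002, 0.081] [0.505 0.041 0.347]
[4.0, 1.0, -4.0, -0.046, -0.004, 0.162] [0.507 0.041 0.345]
[7.0, 1.0, -6.0, -0.069, -0.007, 0.244] [0.509 0.042 0.343]
[9.0, 2.0, -9.0, -0.093, -0.009, 0.325] [0.511 0.042 0.341]
[11.0, 3.0, -11.0, -0.117, -0.011, 0.406] [0.514 0.043 0.338]
[14.0, 4.0, -13.0, -0.142, -0.014, 0.488] [0.516 0.045 0.336]
[16.0, 6.0, -15.0, -0.166, -0.017, 0.57] [0.518 0.046 0.334]
[18.0, 8.0, -18.0, -0.192, -0.019, 0.651] [0.521 0.048 0.331]
[21.0, 10.0, -20.0, -0.217, -0.022, 0.733] [0.523 0.05  0.329]
[23.0, 12.0, -23.0, -0.243, -0.026, 0.815] [0.525 0.052 0.327]
[25.0, 14.0, -25.0, -0.269, -0.029, 0.897] [0.528 0.054 0.324]
[27.0, 17.0, -28.0, -0.296, -0.033, 0.979] [0.53  0.057 0.322]
[30.0, 19.0, -30.0, -0.323, -0.037, 1.061] [0.532 0.06  0.319]
[32.0, 22.0, -33.0, -0.351, -0.041, 1.143] [0.534 0.063 0.317]
[34.0, 26.0, -35.0, -0.379, -0.045, 1.225] [0.536 0.066 0.314]
[36.0, 29.0, -38.0, -0.408, -0.05, 1.306] [0.538 0.07  0.311]
[38.0, 33.0, -40.0, -0.437, -0.055, 1.388] [0.54  0.073 0.309]
[39.0, 37.0, -43.0, -0.467, -0.061, 1.47] [0.542 0.077 0.306]
[41.0, 41.0, -46.0, -0.498, -0.066, 1.551] [0.543 0.081 0.303]
[43.0, 46.0, -48.0, -0.529, -0.073, 1.633] [0.545 0.086 0.301]
```

Request:
apply_moves(
  plan="100 4 1 -4 -0.04 -0.004 0.14; 100 8 2 -8 -0.08 -0.007 0.28; 100 11 3 -11 -0.12 -0.01 0.42; 100 16 6 -15 -0.16 -0.017 0.56; 100 20 9 -19 -0.2 -0.02 0.7; 100 24 13 -23 -0.25 -0.026 0.84; 100 27 17 -28 -0.295 -0.033 0.98; 100 31 21 -32 -0.34 -0.04 1.12; 100 35 27 -36 -0.39 -0.047 1.26; 100 38 33 -40 -0.44 -0.055 1.39",
)

```text
time_s: 5.55
tool_pos: [0.5402, 0.0733, 0.3081]
tool_rot: [0.279, 2.721, 0.046]
force: [0.8, -0.6, -1.1]
grip_width: 0.0851
```

```bash
cat > tn.py <<'E'
import sys
from plan import *
from bench import manip
# args: x y z tilt ; shift/turn to target (flipped yaw)
def rep(x,y,z,tl,yaw=.05):
    o=manip.observe();Rc=R.from_rotvec(o["tool_rot"])
    t=target(yaw,np.radians(tl))*R.from_euler("z",np.pi)
    print("shift",((np.array([x,y,z])-o["tool_pos"])*1e3).round(1),"turn",(t*Rc.inv()).as_rotvec().round(3))
o=manip.observe();print(o["time_s"],o["joint_positions"].round(2),"F",o["force"].round(1))
a=list(map(float,sys.argv[1:]))
for i in range(0,len(a),5): rep(*a[i:i+5])
E
python3 tn.py .545 .085 .3 25 .05 .545 .085 .2 27 .05 .55 .087 .14 32 .05 .565 .087 .11 35 .05 .596 .089 .077 35 .05
```

```text
5.55 [ 1.12  0.16 -1.45  2.05  0.44  0.72  0.79] F [ 0.8 -0.6 -1.1]
shift [ 4.8 11.7 -8.1] turn [-0.075 -0.03   0.238]
shift [   4.8   11.7 -108.1] turn [-0.077 -0.065  0.237]
shift [   9.8   13.7 -168.1] turn [-0.083 -0.152  0.233]
shift [  24.8   13.7 -198.1] turn [-0.087 -0.205  0.231]
shift [  55.8   15.7 -231.1] turn [-0.087 -0.205  0.231]
```

Request:
apply_moves(
  plan="100 5 11 -5 -0.04 -0.015 0.12; 100 5 12 -25 -0.075 -0.03 0.235; 100 5 12 -50 -0.075 -0.04 0.235; 100 5 12 -75 -0.075 -0.05 0.235; 100 5 12 -100 -0.077 -0.06 0.235; 100 6 13 -120 -0.08 -0.085 0.235; 100 8 13 -140 -0.08 -0.115 0.235; 100 10 14 -160 -0.083 -0.145 0.233; 100 15 14 -180 -0.085 -0.175 0.232; 100 25 14 -195 -0.087 -0.205 0.231",
)

```text
time_s: 6.55
tool_pos: [0.561, 0.0853, 0.1199]
tool_rot: [-0.058, 2.545, 0.011]
force: [0.4, -0.4, 0.8]
grip_width: 0.0854
```

```bash
python3 tn.py .565 .087 .11 35 .05 .596 .089 .077 35 .05; python3 look.py side s2 165 170 325 290 4
```

```text
6.55 [ 0.36  0.44 -0.72  2.32  1.9   0.41 -0.41] F [ 0.4 -0.4  0.8]
shift [ 4.   1.7 -9.9] turn [ 0.006 -0.015  0.006]
shift [ 35.    3.7 -42.9] turn [ 0.006 -0.015  0.006]
```

View pics/s2.png

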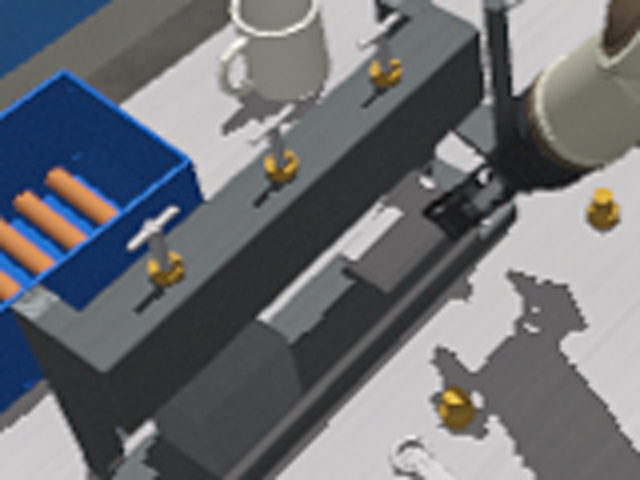

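Side view: the gripper comes in from the robot's side right over the black grip, and the beam is clear. Closing in now.

Request:
apply_moves(
  plan="100 10 2 -12 0.006 -0.015 0.006; 100 20 3 -24 0.006 -0.015 0.006; 100 30 4 -36 0.006 -0.015 0.006; 100 34 4 -42 0.006 -0.015 0.006; 100 34 4 -42 0.006 -0.015 0.006; 0 34 4 -42 0.006 -0.015 0.006; 0 34 4 -42 0.006 -0.015 0.006; 0 34 4 -42 0.006 -0.015 0.006; 0 34 4 -42 0.006 -0.015 0.006; 0 34 4 -42 0.006 -0.015 0.006",
  grip_force=40,
)

```text
time_s: 7.6
tool_pos: [0.595, 0.0889, 0.0792]
tool_rot: [-0.061, 2.531, 0.021]
force: [-3.2, -1.8, 5.1]
grip_width: 0.0154
```

```bash
python3 tn.py .596 .089 .077 35 .05
```

```text
7.6 [ 0.37  0.6  -0.73  2.26  2.08  0.51 -0.51] F [-3.2 -1.8  5.1]
shift [ 1.   0.1 -2.2] turn [-0.001 -0.     0.001]
```

Request:
apply_moves(
  plan="0 0 10 0 0 0 0; 0 -1 20 0 0 0 0; 0 -1.5 30 0 0 0 0; 0 -2 40 0 0 0 0; 0 -2.5 50 0 0 0 0; 0 -3 60 0 0 0 0; 0 -3.5 70 0 0 0 0; 0 -3.5 70 0 0 0 0",
)

```text
time_s: 8.4
tool_pos: [0.5914, 0.1601, 0.0793]
tool_rot: [-0.063, 2.53, 0.022]
force: [-1.6, -0.1, 4.5]
grip_width: 0.0157
```

```bash
python3 tn.py .592 .163 .077 35 .05; python3 look.py wrist w3; python3 - <<'E'
import numpy as np;from bench import manip;o=manip.observe();print(o["tool_pos"],o["force"],o["grip_width"])
E
```

```text
8.4 [ 0.22  0.63 -0.76  2.23  1.95  0.6  -0.51] F [-1.6 -0.1  4.5]
shift [ 0.6  2.9 -2.3] turn [-0.002 -0.    -0.   ]
[0.59141549 0.16008545 0.07926538] [-2.91493656  0.20237255  5.53984635] 0.015502268198314767
```

Request:
apply_moves(
  plan="0 0 2 0 0 0 0; 0 0 4 0 0 0 0; 0 0 6 0 0 0 0; 0 -0.5 8 0 0 0 0; 0 -0.5 10 0 0 0 0; 0 -0.5 12 0 0 0 0",
)

```text
time_s: 9.05
tool_pos: [0.591, 0.1697, 0.0792]
tool_rot: [-0.06, 2.53, 0.019]
force: [-6.7, -5.1, 10.7]
grip_width: 0.0154
```

Request:
apply_moves(
  plan="0 0 1 0 0 0 0; 0 0 2 0 0 0 0; 0 0 3 0 0 0 0",
)

```text
time_s: 9.35
tool_pos: [0.5908, 0.1729, 0.0793]
tool_rot: [-0.061, 2.53, 0.019]
force: [-7.9, -4.3, 10.9]
grip_width: 0.0152
```

Request:
apply_moves(
  plan="0 0 1 0 0 0 0; 0 0 2 0 0 0 0; 0 0 3 0 0 0 0",
)

```text
time_s: 9.65
tool_pos: [0.5907, 0.1759, 0.0792]
tool_rot: [-0.061, 2.531, 0.019]
force: [-7.8, -4.5, 12.3]
grip_width: 0.0156
```

Request:
apply_moves(
  plan="0 -0.5 1 0.7 0 0 0; 0 -0.5 2 0.7 0 0 0; 0 -0.5 3 0.7 0 0 0",
)

```text
time_s: 9.95
tool_pos: [0.5905, 0.1791, 0.0793]
tool_rot: [-0.06, 2.532, 0.02]
force: [-1.9, -4.8, 1.7]
grip_width: 0.0159
```

Request:
apply_moves(
  plan="0 0 1 0 0 0 0; 0 0 2 0 0 0 0",
)

```text
time_s: 10.15
tool_pos: [0.5904, 0.1807, 0.0793]
tool_rot: [-0.059, 2.531, 0.018]
force: [-5.1, -9.6, 7.2]
grip_width: 0.0153
```

Request:
apply_moves(
  plan="0 0 1 0 0 0 0; 0 0 2 0 0 0 0",
)

```text
time_s: 10.35
tool_pos: [0.5904, 0.1807, 0.0792]
tool_rot: [-0.057, 2.531, 0.014]
force: [-8.4, -14.2, 12.9]
grip_width: 0.0152
```

Request:
apply_moves(
  plan="0 0 1 0 0 0 0; 0 0 1.5 0 0 0 0",
)

```text
time_s: 10.55
tool_pos: [0.5904, 0.1807, 0.0793]
tool_rot: [-0.055, 2.531, 0.011]
force: [-10.7, -17.1, 15.2]
grip_width: 0.0154
```

Contact at y = 0.1807: the force rises from about 4.5 N (friction) to 17 N, so roughly 12–13 N bears on the screw. I'll hold briefly and then let go.

Request:
apply_moves(
  plan="0 0 0 0 0 0 0; 0 0 0 0 0 0 0; 0 0 -0.5 0 0 0 0; 0 0 -1 0 0 0 0; 60 0 -1 0 0 0 0; 100 0 -1 0 0 0 0; 100 0 -1 0 0 0 0; 100 0 -1 0 0 0 0; 100 0 -1 0 0 0 0",
)

```text
time_s: 11.45
tool_pos: [0.5903, 0.1856, 0.0795]
tool_rot: [-0.063, 2.531, 0.023]
force: [0.4, -1.0, 0.5]
grip_width: 0.0847
```

```bash
python3 look.py side s3 165 170 325 290 4; python3 tn.py .565 .182 .12 35 .05;  python3 - <<'E'
import sys;sys.path.insert(0,'.')
from h import *
rail,tag,jig,ly=pickle.load(open("fit.pkl","rb"))
print(rail,tag,"tag grip",W(tag,[0,0,.166]))
for y in(-.11,-.06,0,.067,.104): print(y,W(rail,[0,y,.04+.166]))
E
```

```text
11.5 [ 0.17  0.64 -0.76  2.21  1.91  0.63 -0.51] F [ 0.7 -1.   0.5]
shift [-25.3  -3.4  40.6] turn [-0.002 -0.001 -0.   ]
[ 0.62421639 -0.19165792 -0.10662825] [ 0.48497031 -0.15388566 -0.21597551] tag grip [[ 0.48497031 -0.15388566  0.166     ]]
-0.11 [[ 0.6125095  -0.30103318  0.206     ]]
-0.06 [[ 0.61783082 -0.25131715  0.206     ]]
0 [[ 0.62421639 -0.19165792  0.206     ]]
0.067 [[ 0.63134696 -0.12503844  0.206     ]]
0.104 [[ 0.63528473 -0.08824857  0.206     ]]
```

View pics/s3.png

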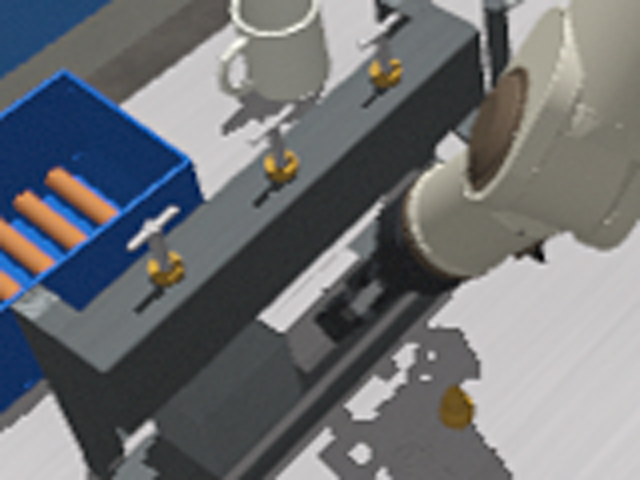

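The lock nose is against the block in this view and the grip has been freed. I'll retrace the way out and plan the approach to the tag.

Request:
apply_moves(
  plan="100 -8 -3 14 0 0 0; 100 -17 -3 27 0 0 0; 100 -28 -3 42 0 0 0; 100 -35 -8 60 0 0.03 0; 100 -40 -20 85 0 0.08 0; 100 -45 -35 110 0 0.13 0; 100 -45 -50 140 0 0.16 0; 100 -45 -65 170 0 0.17 0; 100 -45 -80 200 0 0.18 0; 100 -45 -100 225 0 0.18 0",
)

```text
time_s: 12.5
tool_pos: [0.5464, 0.0929, 0.292]
tool_rot: [-0.058, 2.709, 0.026]
force: [-0.5, -1.4, 0.6]
grip_width: 0.085
```

```bash
cat > p2.py <<'E'
from plan import *
from bench import manip
d=pickle.load(open("cams0.pkl","rb"));c=d["side"]
for u,v in((634,118),(680,185)):
    r=ray(c,u/3+165,v/3+110);print("yellow top",(c["xyz"]+r*(.184-c["xyz"][2])/r[2]).round(3))
o=manip.observe();q0=o["joint_positions"];print(o["time_s"],o["tool_pos"].round(3),q0.round(2))
for flip in(0,np.pi):
    q=q0
    for pos,yaw in(([.485,-.154,.3],-.216),([.485,-.154,.166],-.216),([.485,-.154,.29],-.216),([.6125,-.301,.26],-.107),([.6125,-.301,.206],-.107),([.631,-.125,.206],-.107)):
        q,e,m=ikm(np.array(pos),target(yaw+flip,0),q);print(round(flip,2),pos,q.round(2),e.round(4),m.round(3))
E
python3 p2.py; python3 tn.py .485 -.154 .31 0 -.216
```

```text
yellow top [ 0.479 -0.278  0.184]
yellow top [ 0.383 -0.221  0.184]
12.5 [0.546 0.093 0.292] [ 0.94  0.15 -1.28  2.08  0.42  0.63  1.02]
0 [0.485, -0.154, 0.3] [ 1.32  0.1  -1.14  2.42  2.1   0.19  2.57] 2.9521 0.0
0 [0.485, -0.154, 0.166] [ 0.6   0.29 -0.4   2.42  2.15  0.19  2.57] 2.0975 0.0
0 [0.485, -0.154, 0.29] [ 1.18  0.11 -1.    2.42  2.1   0.19  2.57] 2.8853 0.0
0 [0.6125, -0.301, 0.26] [ 0.66  0.32 -0.3   2.17  2.43  0.19  2.57] 2.8705 0.0
0 [0.6125, -0.301, 0.206] [ 0.61  0.4  -0.25  2.16  2.44  0.19  2.57] 2.6155 0.0
0 [0.631, -0.125, 0.206] [ 0.44  0.36 -0.35  2.22  2.17  0.19  2.57] 2.6899 0.0
3.14 [0.485, -0.154, 0.3] [ 1.19  0.35 -1.14  1.84  0.34  1.18  1.29] 0.0 0.396
3.14 [0.485, -0.154, 0.166] [ 1.04  0.51 -0.99  1.99  0.53  0.92  1.13] 0.0 0.425
3.14 [0.485, -0.154, 0.29] [ 1.17  0.35 -1.13  1.85  0.35  1.15  1.28] 0.0 0.412
3.14 [0.6125, -0.301, 0.26] [ 0.99  0.7  -0.95  1.44  0.58  1.3   1.46] 0.0 0.59
3.14 [0.6125, -0.301, 0.206] [ 0.98  0.74 -0.92  1.5   0.62  1.21  1.43] 0.0 0.62
3.14 [0.631, -0.125, 0.206] [ 0.77  0.68 -0.94  1.61  0.59  1.16  1.16] 0.0 0.601
12.5 [ 0.94  0.15 -1.28  2.08  0.42  0.63  1.02] F [-0.5 -1.4  0.6]
shift [ -61.4 -246.9   18. ] turn [ 0.028  0.433 -0.255]
```

Request:
apply_moves(
  plan="100 -5 -25 8 0.003 0.05 -0.03; 100 -10 -50 15 0.006 0.1 -0.06; 100 -17 -75 18 0.01 0.15 -0.09; 100 -25 -100 18 0.013 0.2 -0.12; 100 -32 -125 18 0.017 0.25 -0.15; 100 -40 -150 18 0.02 0.3 -0.18; 100 -46 -175 18 0.023 0.35 -0.205; 100 -52 -200 18 0.026 0.4 -0.235; 100 -58 -225 18 0.028 0.433 -0.255; 100 -61 -245 18 0.028 0.433 -0.255",
)

```text
time_s: 13.5
tool_pos: [0.4853, -0.1542, 0.3082]
tool_rot: [-0.343, -3.121, 0.002]
force: [0.1, -0.4, -0.3]
grip_width: 0.0857
```

```bash
python3 look.py wrist w4; python3 tn.py .485 -.154 .31 0 -.216; python3 - <<'E'
from h import *
rail,tag,jig,ly=pickle.load(open("fit.pkl","rb"));c=pickle.load(open("w4.pkl","rb"))
for n,P in(("tabtop corners",[[x,y,.184] for x in(-.012,.012) for y in(-.007,.007)]),("flat",[[-.014,-.03,.142],[-.014,.03,.142],[.014,.03,.142],[.014,-.03,.142]]),("foot",[[.045,-.03,.006],[.045,.03,.006]])):
    print(n,proj(c,W(tag,P)).round(0).tolist())
print("rail",proj(c,W(rail,[[0,-.17,.182],[0,.17,.182],[0,.104,.17]])).round(0).tolist())
E
```

```text
13.55 [ 1.2   0.34 -1.14  1.81  0.34  1.2   1.3 ] F [-0.1 -3.7 -0.5]
shift [0.4 4.  2.2] turn [ 0.002 -0.002  0.007]
tabtop corners [[310.0, 184.0], [325.0, 184.0], [310.0, 209.0], [325.0, 209.0]]
flat [[289.0, 173.0], [346.0, 173.0], [346.0, 199.0], [290.0, 199.0]]
foot [[299.0, 195.0], [337.0, 195.0]]
rail [[155.0, 342.0], [473.0, 312.0], [406.0, 311.0]]
```

View pics/w4.png

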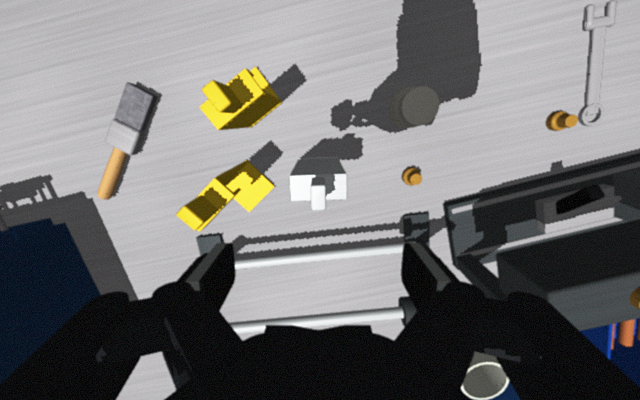

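Wrist: the silver tag's tab spans (311–326, 186–210), within about 1 px of the prediction, and the yellow look-alikes are well to the left. The rail tube runs from (235,325) to (405,314), with the collar at about (404,309).

Request:
apply_moves(
  plan="70 0 2 -20 0 0 0.005; 70 0 2 -50 0 0 0.005; 70 0 2 -80 0 0 0.005; 70 0 2 -110 0 0 0.005; 70 0 2 -130 0 0 0.005; 70 0 2 -140 0 0 0.005; 70 0 2 -140 0 0 0.005",
)

```text
time_s: 14.25
tool_pos: [0.4845, -0.1502, 0.1676]
tool_rot: [-0.332, -3.122, 0.001]
force: [-0.2, 0.7, 0.8]
grip_width: 0.0599
```

```bash
python3 tn.py .485 -.154 .166 0 -.216; python3 - <<'E'
from h import *
rail,tag,jig,ly=pickle.load(open("fit.pkl","rb"));c=pickle.load(open("w4.pkl","rb"))
a,b=proj(c,W(rail,[[0,-.1,.17],[0,.1,.17]]));print([a+(b-a)*(u-a[0])/(b[0]-a[0]) for u in(240,400)])
im=c["image"]
for u in(245,270,300,330,360,385): print(u,[v for v in range(235,345) if im[v,u].min()>150][:3],[(v,int(im[v,u].mean())) for v in range(308,330,1)])
E
```

```text
14.25 [ 1.04  0.52 -1.    1.97  0.54  0.95  1.14] F [-0.2  0.7  0.8]
shift [ 0.5 -3.8 -1.6] turn [ 0.    -0.002 -0.004]
[array([240.        , 326.15083472]), array([400.        , 311.15841625])]
245 [235, 236, 246] [(308, 185), (309, 184), (310, 189), (311, 191), (312, 189), (313, 196), (314, 196), (315, 195), (316, 190), (317, 193), (318, 194), (319, 194), (320, 178), (321, 119), (322, 81), (323, 103), (324, 133), (325, 158), (326, 184), (327, 220), (328, 242), (329, 249)]
270 [242, 243, 244] [(308, 198), (309, 194), (310, 194), (311, 197), (312, 198), (313, 197), (314, 201), (315, 196), (316, 197), (317, 190), (318, 149), (319, 97), (320, 81), (321, 112), (322, 141), (323, 172), (324, 160), (325, 85), (326, 32), (327, 6), (328, 11), (329, 9)]
300 [240, 241, 242] [(308, 193), (309, 191), (310, 199), (311, 198), (312, 198), (313, 198), (314, 196), (315, 163), (316, 106), (317, 80), (318, 105), (319, 137), (320, 161), (321, 193), (322, 224), (323, 245), (324, 247), (325, 243), (326, 172), (327, 66), (328, 13), (329, 11)]
330 [236, 237, 238] [(308, 197), (309, 196), (310, 195), (311, 199), (312, 164), (313, 111), (314, 79), (315, 103), (316, 131), (317, 157), (318, 187), (319, 219), (320, 237), (321, 241), (322, 237), (323, 231), (324, 218), (325, 203), (326, 191), (327, 141), (328, 61), (329, 11)]
360 [235, 236, 237] [(308, 195), (309, 186), (310, 121), (311, 76), (312, 96), (313, 122), (314, 159), (315, 182), (316, 210), (317, 232), (318, 236), (319, 236), (320, 233), (321, 224), (322, 204), (323, 194), (324, 161), (325, 88), (326, 24), (327, 8), (328, 9), (329, 10)]
385 [235, 236, 237] [(308, 94), (309, 79), (310, 106), (311, 135), (312, 168), (313, 193), (314, 215), (315, 228), (316, 233), (317, 233), (318, 231), (319, 211), (320, 200), (321, 196), (322, 195), (323, 190), (324, 187), (325, 190), (326, 190), (327, 191), (328, 192), (329, 192)]
```

Request:
apply_moves(
  plan="70 0.5 -3.5 -1 0 0 0; 70 0.5 -3.5 -1 0 0 0; 0 0.5 -3.5 -1 0 0 0; 0 0.5 -3.5 -1 0 0 0; 0 0.5 -3.5 -1 0 0 0; 0 0.5 -3.5 -1 0 0 0; 0 0.5 -3.5 -1 0 0 0",
  grip_force=60,
)

```text
time_s: 14.95
tool_pos: [0.4862, -0.1545, 0.168]
tool_rot: [0.334, 3.123, -0.003]
force: [-0.0, -0.4, 5.1]
grip_width: 0.0136
```

Request:
apply_moves(
  plan="0 0 0 10 0 0 0; 0 0 0 30 0 0 0; 0 0 0 60 0 0 0; 0 0 0 90 0 0 0; 0 0 0 115 0 0 0; 0 0 0 115 0 0 0",
)

```text
time_s: 15.55
tool_pos: [0.4875, -0.1542, 0.2858]
tool_rot: [0.333, 3.119, -0.005]
force: [1.8, -1.0, -2.2]
grip_width: 0.0134
```

```bash
python3 tn.py .6125 -.301 .281 0 -.107 .6125 -.301 .206 0 -.107 .613 -.296 .206 0 -.107; python3 look.py side s5 260 80 420 200 4
```

```text
15.55 [ 1.18  0.37 -1.13  1.84  0.37  1.16  1.28] F [ 1.8 -1.  -2.2]
shift [ 125.  -146.8   -4.8] turn [0.003 0.004 0.106]
shift [ 125.  -146.8  -79.8] turn [0.003 0.004 0.106]
shift [ 125.5 -141.8  -79.8] turn [0.003 0.004 0.106]
```

View pics/s5.png

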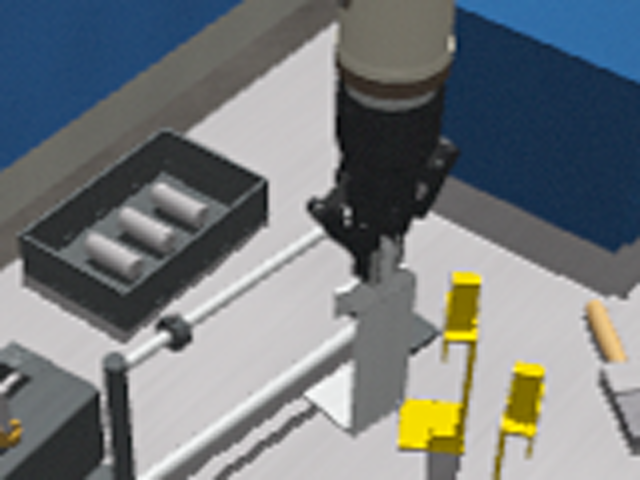

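The tag is held upright. Carrying it over the tube to rail y ≈ -30 mm, about 134 mm short of the collar centre.

Request:
apply_moves(
  plan="0 20 -10 0 0 0 0.03; 0 45 -22 0 0 0 0.06; 0 70 -35 0 0.002 0.003 0.09; 0 95 -48 -5 0.003 0.004 0.107; 0 115 -58 -10 0.003 0.004 0.107; 0 130 -66 -15 0.003 0.004 0.107; 0 134.5 -68 -20 0.003 0.004 0.107; 0 134.5 -68 -20 0.003 0.004 0.107; 0 134.5 -68 -20 0.003 0.004 0.107",
)

```text
time_s: 16.5
tool_pos: [0.6192, -0.2214, 0.2617]
tool_rot: [-0.164, -3.131, -0.003]
force: [-0.9, 0.8, -1.8]
grip_width: 0.0134
```

```bash
python3 look.py scene s6 230 150 390 270 4; python3 tn.py .6222 -.222 .208 0 -.107; python3 - <<'E'
from h import *
rail,tag,jig,ly=pickle.load(open("fit.pkl","rb"))
from bench import manip
o=manip.observe()["tool_pos"]; q=[o[0]-.0012,o[1],-.107,o[2]-.168]
for n,f in(("scene","s6"),):
    c=pickle.load(open(f+".pkl","rb"))
    P=proj(c,W(q,[[.014,-.03,.114],[.014,.03,.114],[.045,-.03,.003],[.045,.03,.003],[-.014,-.03,.142]]));print("pred crop px",((P-[230,150])*4).round(0).tolist())
E
```

```text
16.55 [ 0.94  0.67 -0.99  1.5   0.57  1.29  1.35] F [ 0.1 -0.5 -2.5]
shift [  2.8  -0.5 -54.3] turn [-0.001 -0.005 -0.002]
pred crop px [[326.0, 328.0], [386.0, 287.0], [361.0, 480.0], [418.0, 435.0], [294.0, 276.0]]
```

View pics/s6.png

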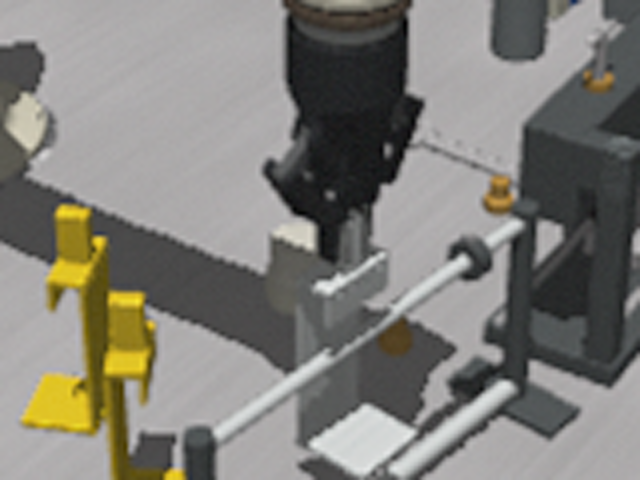

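The picture matches: the lip bottom runs from (326,328) to (386,287) beyond the tube, and the foot is on the far side. Lowering now.

Request:
apply_moves(
  plan="0 3 0 -10 0 -0.005 0; 0 3 0 -20 0 -0.005 0; 0 3 0 -30 0 -0.005 0; 0 3 0 -38 0 -0.005 0; 0 3 0 -45 0 -0.005 0; 0 3 0 -49 0 -0.005 0; 0 3 0 -49 0 -0.005 0",
)

```text
time_s: 17.25
tool_pos: [0.6229, -0.2223, 0.2127]
tool_rot: [-0.166, -3.137, -0.003]
force: [0.3, -1.0, -2.2]
grip_width: 0.0133
```

Request:
apply_moves(
  plan="0 0 0 -1 0 0 0; 0 0 0 -2 0 0 0; 0 0 0 -3 0 0 0; 0 0 0 -3 0 0 0",
)

```text
time_s: 17.65
tool_pos: [0.6233, -0.2223, 0.2106]
tool_rot: [0.166, 3.136, 0.002]
force: [-0.7, -0.3, -2.9]
grip_width: 0.0133
```

Request:
apply_moves(
  plan="0 0 0 -1 0 0 0; 0 0 0 -2 0 0 0; 0 0 0 -2 0 0 0",
)

```text
time_s: 17.95
tool_pos: [0.6231, -0.2223, 0.2083]
tool_rot: [0.166, 3.137, 0.002]
force: [1.2, -0.8, -2.9]
grip_width: 0.0135
```

Request:
apply_moves(
  plan="0 0 0 -1 0 0 0; 0 0 0 -1 0 0 0; 0 0 0 -1 0 0 0",
)

```text
time_s: 18.25
tool_pos: [0.6233, -0.2223, 0.2081]
tool_rot: [0.166, 3.136, 0.001]
force: [-1.4, -0.2, 3.3]
grip_width: 0.0132
```

Request:
apply_moves(
  plan="0 0 0 -1 0 0 0; 0 0 0 -1 0 0 0; 0 0 0 -1 0 0 0",
)

```text
time_s: 18.55
tool_pos: [0.6234, -0.2223, 0.208]
tool_rot: [0.166, 3.136, 0.001]
force: [-3.0, 0.3, 8.4]
grip_width: 0.0133
```

Seated at TCP z = 0.208, as expected, with 8 N down. I'll ease by 1 mm and slide.

Request:
apply_moves(
  plan="0 0 0 1 0 0 0; 0 0 0 1 0 0 0; 0 1 10 1 0 0 0; 0 2 20 1 0 0 0; 0 3 30 1 0 0 0; 0 4.2 40 1 0 0 0; 0 5.3 50 1 0 0 0; 0 6.4 60 1 0 0 0; 0 7.5 70 1 0 0 0; 0 7.5 70 1 0 0 0",
)

```text
time_s: 19.55
tool_pos: [0.6313, -0.1491, 0.208]
tool_rot: [0.161, 3.136, 0.005]
force: [-0.1, 1.5, 5.1]
grip_width: 0.0132
```

Request:
apply_moves(
  plan="0 0.5 5 0 0 0 0; 0 1 10 0 0 0 0; 0 1.6 15 0 0 0 0; 0 1.8 17 0 0 0 0; 0 2 19 0 0 0 0; 0 2 19 0 0 0 0",
)

```text
time_s: 20.15
tool_pos: [0.6331, -0.1342, 0.208]
tool_rot: [0.167, 3.136, -0.0]
force: [-0.4, -3.8, 6.5]
grip_width: 0.0134
```

Request:
apply_moves(
  plan="0 0.1 1 0 0 0 0; 0 0.2 2 0 0 0 0; 0 0.3 3 0 0 0 0; 0 0.3 3 0 0 0 0",
)

```text
time_s: 20.55
tool_pos: [0.6334, -0.1316, 0.208]
tool_rot: [0.168, 3.136, -0.001]
force: [-1.3, -4.4, 6.1]
grip_width: 0.0132
```

Request:
apply_moves(
  plan="0 0.1 1 0 0 0 0; 0 0.2 2 0 0 0 0; 0 0.3 3 0 0 0 0; 0 0.3 3 0 0 0 0",
)

```text
time_s: 20.95
tool_pos: [0.6337, -0.1286, 0.208]
tool_rot: [0.168, 3.136, -0.001]
force: [-0.0, -4.4, 6.6]
grip_width: 0.0131
```

Request:
apply_moves(
  plan="0 0.1 1 0 0 0 0; 0 0.2 2 0 0 0 0; 0 0.2 2 0 0 0 0",
)

```text
time_s: 21.25
tool_pos: [0.6339, -0.1266, 0.208]
tool_rot: [0.168, 3.136, -0.001]
force: [0.8, -4.4, 6.7]
grip_width: 0.0131
```

Request:
apply_moves(
  plan="0 0.1 1 0 0 0 0; 0 0.2 2 0 0 0 0; 0 0.2 2 0 0 0 0",
)

```text
time_s: 21.55
tool_pos: [0.6341, -0.1246, 0.208]
tool_rot: [0.168, 3.136, -0.001]
force: [-0.3, -4.2, 6.1]
grip_width: 0.0133
```

Request:
apply_moves(
  plan="0 0.1 1 0 0 0 0; 0 0.2 2 0 0 0 0; 0 0.2 2 0 0 0 0",
)

```text
time_s: 21.85
tool_pos: [0.6342, -0.1237, 0.208]
tool_rot: [0.169, 3.136, -0.003]
force: [-0.6, -5.5, 7.0]
grip_width: 0.0133
```

Request:
apply_moves(
  plan="0 0.1 1 0 0 0 0; 0 0.2 2 0 0 0 0; 0 0.2 2 0 0 0 0",
)

```text
time_s: 22.15
tool_pos: [0.6342, -0.1236, 0.208]
tool_rot: [0.172, 3.136, -0.007]
force: [-1.6, -8.7, 8.6]
grip_width: 0.0135
```

It now stops at y = -0.1237, where the force rises from 4.3 to 8.7 N, so it is touching the collar. Easing and releasing.

Request:
apply_moves(
  plan="0 0 -1 0.5 0 0 0; 0 0 -1 0.7 0 0 0; 15 0 -1 0.7 0 0 0; 25 0 -1 0.7 0 0 0; 35 0 -1 0.7 0 0 0; 45 0 -1 0.7 0 0 0; 45 0 -1 0.7 0 0 0; 45 0 -1 0.7 0 0 0",
)

```text
time_s: 22.95
tool_pos: [0.634, -0.1197, 0.208]
tool_rot: [0.165, 3.137, 0.003]
force: [0.7, -0.2, 0.1]
grip_width: 0.0384
```

Request:
apply_moves(
  plan="45 0 -4 0 0 0 0; 45 0 -4 10 0 0 0; 45 0 -4 20 0 0 0; 45 0 -4 40 0 0 0; 45 0 -4 65 0 0 0; 45 0 -4 90 0 0 0; 45 -20 -20 110 0 0 0; 45 -50 -50 120 0 0 0; 45 -80 -90 120 0 0 0; 45 -100 -130 120 0 0 0",
)

```text
time_s: 23.95
tool_pos: [0.5331, -0.2509, 0.3302]
tool_rot: [0.164, 3.135, -0.002]
force: [1.5, -1.9, -0.7]
grip_width: 0.0389
```

```bash
cat > chk.py <<'E'
from h import *
rail,tag,jig,ly=pickle.load(open("fit.pkl","rb"));c=pickle.load(open("f1.pkl","rb"))
q=np.r_[W(rail,[0,.067,0])[0][:2],rail[2],.04]
print("pred crop",((proj(c,W(q,[[.014,-.03,.114],[.014,.03,.114],[.045,-.03,.003],[.045,.03,.003],[0,0,.184]]))-[250,120])*4).round(0).tolist())
E
python3 look.py scene f1 250 120 450 270 4; python3 chk.py
```

```text
pred crop [[342.0, 448.0], [395.0, 409.0], [372.0, 590.0], [422.0, 549.0], [357.0, 338.0]]
```

View pics/f1.png

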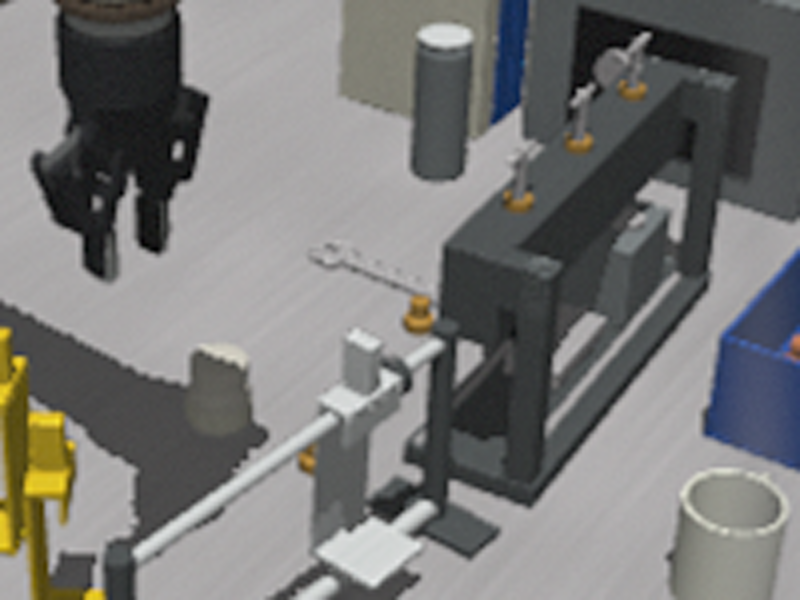

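Scene: the tag hangs on the tube against the collar. The lip corner is at about (345,445) and the tab top at (362,337), against predictions of (342,448) and (357,338). Handing in.

```bash
python3 -c "
from bench import manip
print(manip.finish_job(), manip.observe()['time_s'])"
```

```text
the job is handed in; nothing more can be done
the job is handed in; nothing more can be done
```

The lock is pressed home on the stop block's screw and the tag hangs on the rail against the collar. I handed the job in at about 24 s of the 72 s; no verdict was reported.

- **Lock:** I slid it about 92 mm by its grip. It stopped dead at TCP y = 0.1807 while the push rose to 17 N; less about 4 N of friction, that is about 13 N on the screw, a little above the 6–12 N given and below the 20 N slip point. After I let go, the side picture showed the nose against the block, but the gripper partly hid it. The remaining contact force and the block's exact position can't be measured, so those rest on the force readings.
- **Tag:** It seated on the rail at the expected height (TCP z 0.208), about 97 mm short of the collar. I slid it along until it stopped and the sideways force rose from 4.3 to 8.7 N, about 1.4 mm past the calculated touch point. I then released it. The final picture shows it hanging upright against the collar, about 1 pixel from the prediction.
- **Everything else:** The arm jammed at its joint limits on the first approach to the lock, so I took another route. No bystander moved that I could see, but I did not measure their final positions, and the brush was outside the final picture.

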